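Size a dowel in the ring gauge

TASK

Draw the thicker of the two dowels out of the rack by its showing end, lay it in the groove of the ring gauge with its bevelled end towards the rings, and let go. Then take it again near its other end, pass it through the rings until one stops it, and leave it there with its end right against that ring. Leave the thinner dowel lying in the rack.

Things in the scene. Friction and masses are not known exactly. Their poses are not given: they have to be found in the camera images.
- thick_dowel: The thicker dowel: plain pale wood, 30 mm across, 220 mm long, about 0.11 kg. Origin on its axis at mid-length; its +y runs along the axis to the bevelled end (2 mm bevel). It can roll, so its x and z axes mean nothing. It starts lying level in one of the rack's two grooves, axis 46 mm above the bench, bevelled end showing for 102 to 114 mm, the rest under the hood.
- nose (a point): Centre of the thicker dowel's bevelled end face, 110 mm from its origin.
- thin_dowel: The thinner dowel: same wood and length, 20 mm across, in the rack's other groove, not to be used. Origin and axes as for the thicker one.
- rack: Fixed plywood rack, 190 x 250 mm. Origin on the bench under the middle of the hood's front edge; +y points out of the hood, z up. Two grooved rails, 24 mm wide, at x = -45 and +45 mm, reach out to y = 90 mm over a 12 mm base board. The hood covers y = -140 to 0, closed but for its front; roof underside 72 mm, top 84 mm above the bench, 11 mm over the thick dowel.
- gauge: Fixed ring gauge: base board (80 x 410 mm, 12 mm thick, y = -245 to 165 mm), grooved rail, five upright steel rings in a row. Origin on the bench under the centre of the first, largest ring's front face; +y is the way the dowel is passed, z up. Ring front faces at y = 0, 36, 72, 108, 144 mm, each 10 mm thick, 7 mm wall; holes 52, 43, 34, 25, 16 mm; the tallest ring's top is at 79 mm.
- ring1 (a point): Centre of the first ring's front face, 46 mm above the bench, on the line through all ring centres; axes as the gauge's. The rail, 24 mm wide (fingers can straddle it under the thick dowel), runs from y = -225 to -20 mm at x = 0. The thick dowel lying in its shallow V groove is in line with the rings, its axis 46 mm above the bench.
- stop (a point): Centre of the front face of the fourth ring, the one that stops the thick dowel (it passes the third with 2 mm to spare all round): gauge y = 108 mm, z = 46 mm. Its axes are the gauge's.
Things that resemble listed ones, but are neither listed nor needed, are in the scene too. Leave any turquoise look-alike of the thick_dowel alone.

How it is judged:
On the way:
1. the thick dowel lies in the gauge's groove, bevelled end towards the rings and not yet near the stopping ring, and is let go (x of thick_dowel in the frame of gauge between -0.01 and 0.01 m and z of thick_dowel in the frame of gauge between 0.038 and 0.054 m and angle between the y axis of thick_dowel and the y axis of gauge, either way round below 0.12 rad and y of nose in the frame of gauge between -0.12 and 0.07 m and contact force between the fingers and thick_dowel below 0.1 N and linear speed of thick_dowel below 0.02 m/s), for 0.2 s.
At the end, for the whole second after the job is handed in: The thick dowel lies through the first three rings in line with the gauge (within 0.06 rad), its bevelled end within 4 mm of the fourth ring's front face and within 6 mm of that face's centre, at rest and let go; the thin dowel is within 30 mm of where it started (distance between nose and stop below 0.006 m and y of nose in the frame of stop above -0.004 m and angle between the y axis of thick_dowel and the y axis of gauge, either way round below 0.06 rad and linear speed of thick_dowel below 0.02 m/s and contact force between the fingers and thick_dowel below 0.1 N and distance of thin_dowel from where it was at the start of the episode below 0.03 m); the robot touches nothing.
It fails at once if the thin dowel is taken or knocked out of its place in the rack (moved over 30 mm) (distance of thin_dowel from where it was at the start of the episode above 0.03 m).
It also fails if it takes over 51 s, if anything falls off the work surface, if the arm or the gripper's body presses on something with over 40 N, if the wrist force passes 120 N, or if a joint passes its speed limit or range.

ROBOT

A 7-joint arm with a two-finger parallel gripper is mounted at the origin on the work surface. World frame = base frame: x ahead of the robot, y to its left, z up, the work surface at z = 0. Lengths are in m, angles in rad, forces in N, time in s.
With the tool pointing down it reaches from about 0.4 to 0.875 m from the base axis. Payload 19.3 kg.
Tool frame: the origin (TCP) lies midway between the tips of the shut fingers; the grasp point (between the pads) lies 19 mm behind it; x points along the fingers, y is the direction in which the jaws open and shut, and the axes are right-handed (so a half turn about x gives the same grasp; the last joint's range is limited). The gripper opens to 85 mm and grips with 20 to 120 N. Pads are 22 mm wide; open, the fingers measure 114 mm over their backs; the gripper's body (76 mm by 85 mm) begins 54 mm behind the grasp point. The pads swing forward as they close: fully open they stand 13 mm farther back than shut.
Start: joints at [-1.373, 0.521, -0.036, 1.599, 0.021, 1.021, -0.113], TCP at [0.165, 0.603, 0.231] pointing down, gripper open.
Joint ranges: [-2.91, 2.91], [-0.3, 2.13], [-1.5, 1.42], [0.17, 2.43], [-1.26, 4.41], [0.16, 1.93], [-2.52, 2.52]. Speed limits (rad/s): [1.89, 1.89, 2.39, 2.39, 3.01, 3.01, 3.01].

INTERFACE

Orientations are given as [roll, pitch, yaw] about the fixed x, y, z axes, in that order (R = Rz(yaw) Ry(pitch) Rx(roll)).
In Python, from workcell import telemetry, vision, workorder gives the robot as it stands. The module is installed in compiled form; this text tells all that it offers.
- The arm moves only by the tool play_rows, never from a script. Its argument "deltas" is a list of rows, each a list of 7 numbers: the shift along the world's x, y, z in mm, then the turn, a rotation vector about the world's x, y, z in degrees, then the finger opening in mm, from 0 to 85.4. In form: [[x, y, z, wx, wy, wz, jaw], ...]. A call has 1 to 8 rows; each row shifts and turns the commanded pose from where the row before left it; what a row does not reach is not made up. A row lasts 1/8 s, in which the tool goes at most 62.5 mm and 10.7 degrees, less where a joint would pass 70% of its speed; a pose out of reach is approached as far as the arm can. A call with a gripper value outside its range is refused whole. The fingers move at their own pace and stop on an object; "grip_force" is the grip in N (left out, the last holds). Time passes only in rows, so rows that do not move let the fingers close. It gives the time, the measured TCP pose, the force and the opening at its end, in the units of the state.
- telemetry.observe(): the state, without advancing time (a new reading comes with each control period).
- vision.grab_frame(name): name is "scene" or "top"; returns the picture (400x640x3 uint8, red, green, blue); there is no depth.
- vision.camera_info(name): a dict with "mtx" (3x3 intrinsics, pixels), "k1" (the pictures are not rectified: a ray, as slopes to the right and down, at radius r is drawn at 1 + k1 r^2 times it, then the intrinsics apply), "rvec" (rotation vector, rad) and "tvec" (3), from world to camera coordinates, as OpenCV has them. Camera axes: x right, y down, z forward; pixel columns grow to the right and rows downward; lengths in m; the calibration is good to about 2 mm. A picture is of the moment at which its call begins. camera_info takes no time and is no camera call.
- workorder.job_done(): hands the job in, once; it reports no verdict.
The state is a dict: "clock": time; "qpos": joint angles; "qd": joint speeds; "joint_efforts": joint torques, N m; "position": TCP position; "tool_rot": TCP orientation; "force": force on the tool from outside, world axes, zero at the start; "moment": the same for the moment, N m; "grip_width": finger opening in m.
Only numpy, scipy, OpenCV 4.12 (cv2) and the standard library are available. Lean on these libraries where they do the work, as an engineer would, in place of code of your own. Each camera call takes 0.05 s, during which the arm holds its last target. There are 200 camera calls.

## Working session

There is one attempt and no reset: what is moved stays moved. The work goes in short steps, Python scripts to look and compute and a tool call to move; the robot and the scene stay as the last step left them, time stands still between calls to the robot, and variables do not carry over. Pictures are saved under pics/ and viewed, about 8 in all and at most 12, crops included, and the job is handed in when it is done.

Besides the shell and the picture viewer there is one more tool, called as a command line: name --pt "numbers of a row" for each row, then --argument value for the rest. play_rows: Moves the arm, as the interface text tells. Its arguments: {"type":"object","properties":{"deltas":{"type":"array","items":{"type":"array","items":{"type":"number"}}},"grip_force":{"type":"number"}},"required":["deltas"]}

```bash
mkdir -p pics; python3 - <<'E'
from workcell import telemetry, vision
import cv2
for n in("scene","top"):
    f=vision.grab_frame(n); cv2.imwrite(f"pics/{n}0.png",f[:,:,::-1]); print(n,vision.camera_info(n))
print(telemetry.observe())
E
```

```text
scene {'mtx': array([[402.55373942,   0.        , 321.46744402],
       [  0.        , 402.55373942, 201.54773607],
       [  0.        ,   0.        ,   1.        ]]), 'k1': -0.050250082422983906, 'rvec': array([ 1.86114482,  1.99839952, -0.5234688 ]), 'tvec': array([ 0.06022258, -0.33988195,  1.18288886])}
top {'mtx': array([[470.14389604,   0.        , 318.48352883],
       [  0.        , 470.14389604, 186.78710106],
       [  0.        ,   0.        ,   1.        ]]), 'k1': -0.1262084469860972, 'rvec': array([ 2.15483589, -2.18847122,  0.10732245]), 'tvec': array([-0.00465065,  0.43265741,  1.13602318])}
{'clock': 0.1, 'qpos': array([-1.37318628,  0.52198748, -0.036312  ,  1.59991899,  0.0211862 ,
        1.02109687, -0.11283273]), 'qd': array([ 7.03848856e-04, -8.64451843e-06, -4.12899573e-04, -3.26716030e-03,
        5.16670028e-04, -4.53794031e-04,  1.40696478e-03]), 'joint_efforts': array([ 2.21455470e-03, -9.28484917e+01,  1.98332392e+00, -3.70531225e+01,
        1.80692371e-02,  5.39354951e-03,  3.51053608e-06]), 'position': array([0.1653477 , 0.60243181, 0.2307743 ]), 'tool_rot': array([-1.50569067,  1.56977006, -1.7735656 ]), 'force': array([-0.40423082, -0.71332985,  0.29232457]), 'moment': array([ 0.00102821, -0.00538605,  0.02532374]), 'grip_width': 0.08549473035309195}
```

View pics/top0.png

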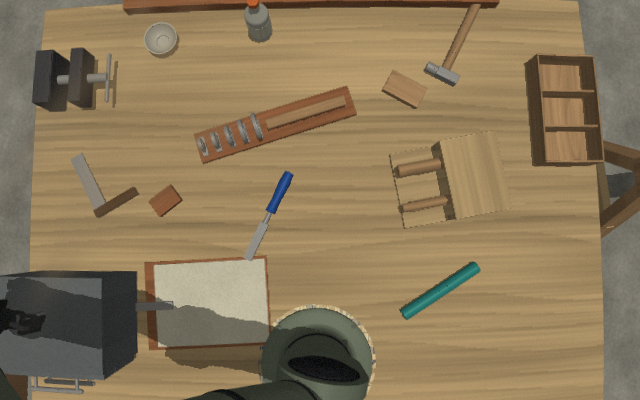

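View pics/scene0.png

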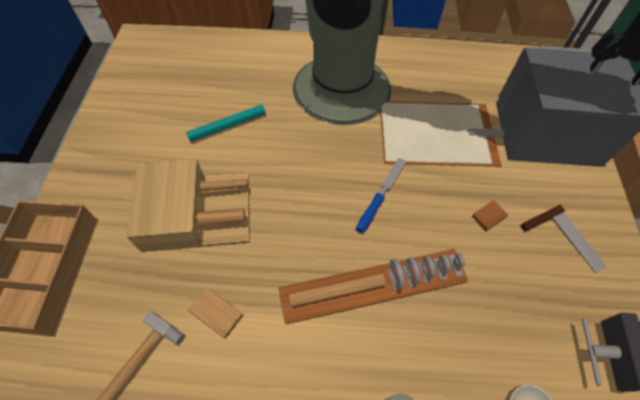

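```bash
cat > h.py <<'E'
import numpy as np, cv2
from workcell import vision
def cam(n):
    c=vision.camera_info(n); return c['mtx'],np.array([c['k1'],0,0,0,0.]),cv2.Rodrigues(c['rvec'])[0],np.array(c['tvec'])
def proj(n,P):
    K,d,R,t=cam(n); return cv2.projectPoints(np.float64(P).reshape(-1,1,3),cv2.Rodrigues(R)[0],t,K,d)[0][:,0]
def onplane(n,px,z):
    K,d,R,t=cam(n); u=cv2.undistortPoints(np.float64(px).reshape(-1,1,2),K,d)[:,0]
    D=np.c_[u,np.ones(len(u))]@R; o=-R.T@t
    return o+D*((z-o[2])/D[:,2])[:,None]
E
python3 - <<'E'
from h import *
a=cv2.imread('pics/top0.png');b=cv2.imread('pics/scene0.png')
c1=cv2.resize(a[75:175,180:380],None,fx=4,fy=4,interpolation=cv2.INTER_CUBIC)
c2=cv2.resize(a[120:240,380:520],None,fx=5,fy=5,interpolation=cv2.INTER_CUBIC)
cv2.imwrite('pics/c1.png',c1);cv2.imwrite('pics/c2.png',c2)
print(proj('top',[[.165,.603,.231],[.165,.603,.3],[.165,.603,0]]),proj('scene',[[.165,.603,.231],[.165,.603,.3]]))
E
```

```text
[[ 27.36966029 308.56042025]
 [  7.39618143 313.48327765]
 [ 79.95111736 295.37477892]] [[608.81350233  81.11838559]
 [627.93501055  57.11449244]]
```

View pics/c1.png

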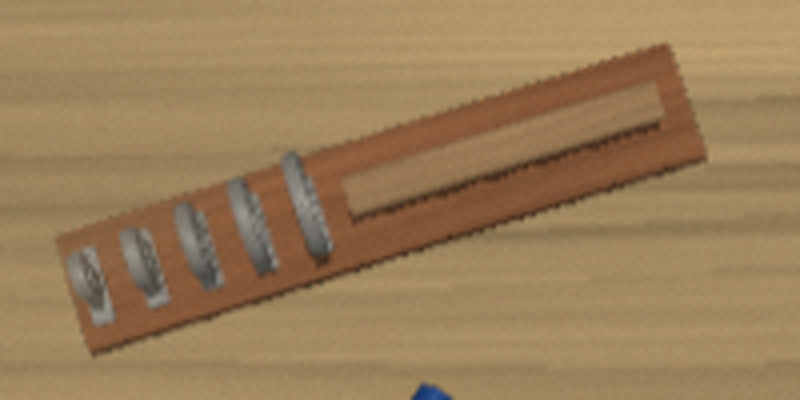

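View pics/c2.png

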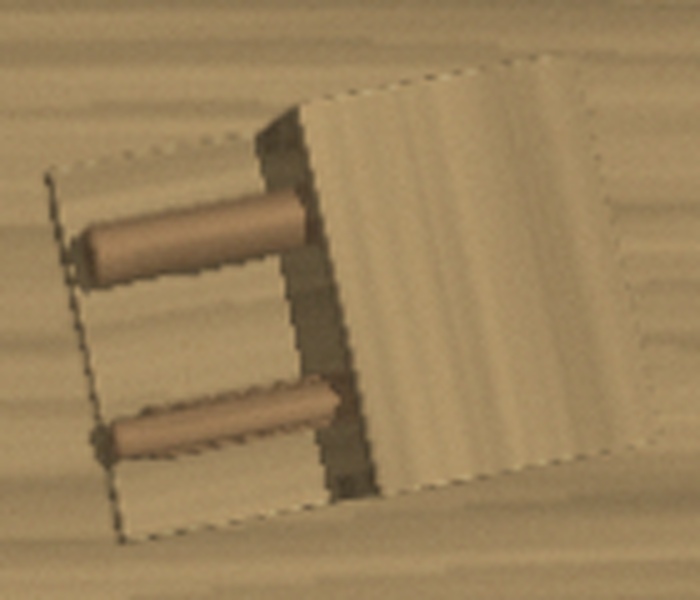

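```bash
cat >> h.py <<'E'
def dirang(v): return np.degrees(np.arctan2(v[1],v[0]))
E
python3 - <<'E'
from h import *
cv=lambda p,s,o:(np.float64(p)+.5)/s-.5+np.array(o)
a=cv2.imread('pics/top0.png').astype(int)
# gauge board by colour
hsv=cv2.cvtColor(a.astype('uint8'),cv2.COLOR_BGR2HSV)
print(hsv[115,290],hsv[100,270],hsv[130,300],hsv[100,347], 'dowel',hsv[166,420])
m=((hsv[...,0]<12)&(hsv[...,1]>90)).astype('uint8'); m2=np.zeros_like(m); m2[75:175,180:380]=m[75:175,180:380]
m2=cv2.morphologyEx(m2,cv2.MORPH_CLOSE,np.ones((9,9)))
c=max(cv2.findContours(m2,0,1)[0],key=cv2.contourArea)
box=cv2.boxPoints(cv2.minAreaRect(c)); print('box',box)
hand=cv([[57,235],[92,355],[706,158],[668,43]],4,(180,75))
for q in(hand,box):
    P=onplane('top',q,.012); print(P[:,:2].round(4)); print('sides',[np.linalg.norm(P[i]-P[i-1]).round(4) for i in range(4)])
P=onplane('top',hand,.012)[:,:2]; far=(P[0]+P[1])/2; near=(P[2]+P[3])/2
d=(far-near)/np.linalg.norm(far-near); print('gauge dir',d,dirang(d),'origin',(near+far)/2+d*.04)
r=cv([[345,180],[357,218],[658,85],[662,124]],4,(180,75)); R=onplane('top',r,.038)[:,:2]
fa=(R[0]+R[1])/2;ne=(R[2]+R[3])/2; print('rail',fa,ne,dirang(fa-ne),np.linalg.norm(fa-ne),np.linalg.norm(R[0]-R[1]))
# rack
k=onplane('top',cv([[47,172],[122,542]],5,(380,120)),.012)[:,:2]
hd=onplane('top',cv([[300,105],[378,495],[655,440],[555,55]],5,(380,120)),.084)[:,:2]
print('front',k,np.linalg.norm(k[0]-k[1]),dirang(k[1]-k[0])+180); print('hood',hd,dirang(hd[1]-hd[0])+180,np.linalg.norm(hd[1]-hd[0]))
D=onplane('top',cv([[90,258],[300,217]],5,(380,120)),.046)[:,:2]; print('dowel',D,dirang(D[0]-D[1]))
T=onplane('top',cv([[112,440],[335,398]],5,(380,120)),.041)[:,:2]; print('thin',T,dirang(T[0]-T[1]))
E
```

```text
[ 16 114 154] [ 18 103 163] [ 13 149 123] [ 12 145 137] dowel [ 17 112 157]
box [[214.81284  127.831985]
 [345.5885    85.29048 ]
 [354.94174  114.043045]
 [224.16608  156.58455 ]]
[[ 0.5744  0.3025]
 [ 0.4971  0.2789]
 [ 0.6166 -0.1094]
 [ 0.6923 -0.0872]]
sides [np.float64(0.4071), np.float64(0.0809), np.float64(0.4063), np.float64(0.0789)]
[[ 0.5875  0.2489]
 [ 0.6925 -0.0845]
 [ 0.6168 -0.1064]
 [ 0.5133  0.2242]]
sides [np.float64(0.0782), np.float64(0.3496), np.float64(0.0788), np.float64(0.3465)]
gauge dir [-0.29181471  0.95647487] 106.96663144348202 origin [0.58341433 0.13446374]
rail [0.58752634 0.11234254] [ 0.64440526 -0.07950946] 106.51366191971458 0.20010596960983826 0.025219403433937942
front [[ 0.5132764  -0.18940447]
 [ 0.3277783  -0.22120738]] 0.18820459466542397 9.728550676269805
hood [[ 0.53205154 -0.30036189]
 [ 0.3466754  -0.32977517]
 [ 0.36976974 -0.46570946]
 [ 0.55557653 -0.42675378]] 9.015855084919139 0.18769511154483498
dowel [[ 0.46510951 -0.2037587 ]
 [ 0.48388467 -0.30796586]] 100.21349228313309
thin [[ 0.37688219 -0.21252587]
 [ 0.39537446 -0.32294079]] 99.50764927412864
```

```bash
python3 - <<'E'
from h import *
from workcell import telemetry
from scipy.spatial.transform import Rotation as Ro
s=telemetry.observe(); R=Ro.from_euler('xyz',s['tool_rot']).as_matrix(); print(R.round(4)); print('tooly ang',dirang(R[:,1]))
b=cv2.imread('pics/scene0.png')
cv2.imwrite('pics/c3.png',cv2.resize(b[240:330,270:470],None,fx=4,fy=4,interpolation=cv2.INTER_CUBIC))
o=np.array([.5834,.1345,0]);d=np.array([-.2918,.9565,0]);
pts=[o+d*y+np.array([0,0,z]) for y,z in((0,.079),(0,.046),(.108,.046),(-.245,.012),(.165,.012))]
print(proj('scene',pts)); print(proj('scene',[[.4651,-.2038,.046]]))
E
```

```text
[[-2.000e-04  2.647e-01  9.643e-01]
 [-1.000e-03  9.643e-01 -2.647e-01]
 [-1.000e+00 -1.000e-03  1.000e-04]]
tooly ang 74.65189479300551
[[397.41507742 266.98159556]
 [394.69263618 272.5404493 ]
 [442.24386144 261.72470414]
 [281.76887999 302.61247401]
 [461.70804358 261.89205145]]
[[245.00938269 213.04501301]]
```

View pics/c3.png

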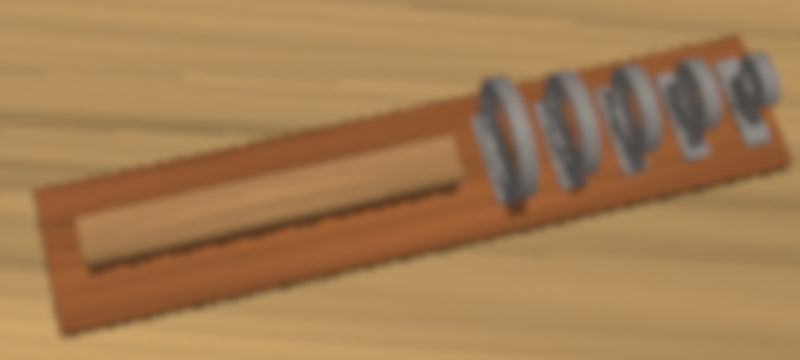

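```bash
python3 - <<'E'
from h import *
cv=lambda p,s,o:(np.float64(p)+.5)/s-.5+np.array(o)
P=onplane('scene',cv([[37,188],[62,335],[740,37],[790,162]],4,(270,240)),.012)[:,:2]
near=(P[0]+P[1])/2; far=(P[2]+P[3])/2; d=(far-near)/np.linalg.norm(far-near)
print(P,np.linalg.norm(far-near),dirang(d),'origin',(near+far)/2+.04*d)
R=onplane('scene',cv([[78,218],[90,267],[450,136],[464,184]],4,(270,240)),.036)[:,:2]
print('rail',(R[0]+R[1])/2,(R[2]+R[3])/2,dirang((R[2]+R[3]-R[0]-R[1])),'mid',R.mean(0))
E
```

```text
[[ 0.62058011 -0.1101012 ]
 [ 0.69765898 -0.08793267]
 [ 0.50439106  0.27915733]
 [ 0.57753012  0.30009193]] 0.4062065990831692 106.91088007135122 origin [0.58840471 0.13357418]
rail [ 0.65514577 -0.07962061] [0.59700067 0.11292167] 106.80358861147508 mid [0.62607322 0.01665053]
```

play_rows --pt "25 -50 5 0 0 -8 60" --pt "25 -55 0 0 0 -8 60" --pt "25 -55 0 0 0 -8 60" --pt "25 -55 0 0 0 -8 60" --pt "25 -55 0 0 0 -8 60" --pt "25 -55 0 0 0 -8 60" --pt "25 -55 0 0 0 -8 60" --pt "25 -55 0 0 0 -9 60" --grip_force 60

```text
clock: 1.1
position: [0.3658, 0.1659, 0.2364]
tool_rot: [2.583, 1.57, 1.176]
force: [1.0, 1.1, -0.5]
grip_width: 0.0597
```

play_rows --pt "14 -52 0 0 0 0 60" --pt "14 -52 0 0 0 0 60" --pt "14 -52 -10 0 0 0 60" --pt "14 -52 -10 0 0 0 60" --pt "14 -52 -20 0 0 0 60" --pt "14 -52 -20 0 0 0 60" --pt "14 -52 -20 0 0 0 60" --pt "13 -51 -20 0 0 0 60"

```text
clock: 2.1
position: [0.4766, -0.2489, 0.1353]
tool_rot: [-2.472, 1.57, 2.409]
force: [0.2, 1.1, 0.5]
grip_width: 0.0602
```

```bash
python3 - <<'E'
from h import *
from workcell import telemetry
from scipy.spatial.transform import Rotation as Ro
s=telemetry.observe(); R=Ro.from_euler('xyz',s['tool_rot']).as_matrix(); print(s['clock'],s['position'],R[:,0].round(3),'tooly ang',dirang(R[:,1]),s['qpos'].round(2))
f=[vision.grab_frame(n)[:,:,::-1] for n in('scene','top')]
p=[proj(n,[s['position']])[0].astype(int) for n in('scene','top')]; print(p)
o=[]
for i in(0,1):
    x,y=p[i]; x0=max(0,x-60);y0=max(0,y-50); print(x0,y0); o.append(cv2.resize(f[i][y0:y0+120,x0:x0+120],(400,400),interpolation=cv2.INTER_CUBIC))
cv2.imwrite('pics/c4.png',np.hstack(o))
E
```

```text
2.1 [ 0.47661523 -0.24893295  0.13525603] [-0.  0. -1.] tooly ang 9.66968130525472 [ 0.04  0.56  0.45  1.93 -0.36  0.73  0.88]
[array([216, 196]), array([423, 160])]
156 146
363 110
```

View pics/c4.png

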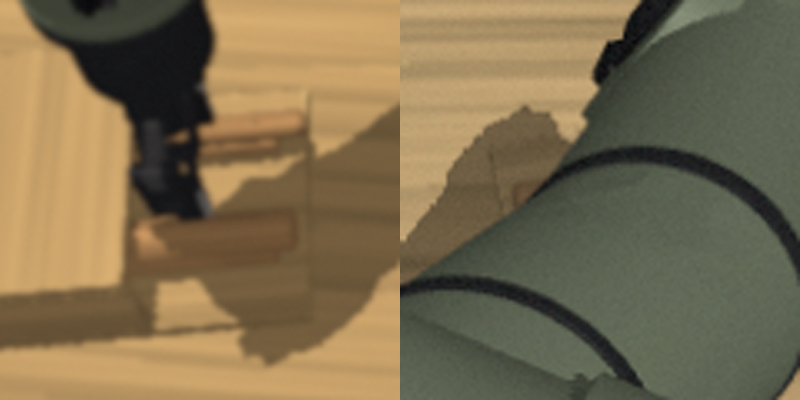

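play_rows --pt "0 0 -35 0 0 0 60" --pt "0 0 -30 0 0 0 60" --pt "0 0 -25 0 0 0 60" --pt "0 0 -16 0 0 0 60" --pt "0 0 0 0 0 0 60"

```text
clock: 2.82
position: [0.476, -0.247, 0.0297]
tool_rot: [-2.127, 1.569, 2.754]
force: [-0.6, 0.0, 1.1]
grip_width: 0.0598
```

```bash
python3 - <<'E'
from h import *
f=vision.grab_frame('scene')[:,:,::-1]
cv2.imwrite('pics/c5.png',cv2.resize(f[150:270,140:300],None,fx=4,fy=4,interpolation=cv2.INTER_CUBIC))
E
```

```text
(no output)
```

View pics/c5.png

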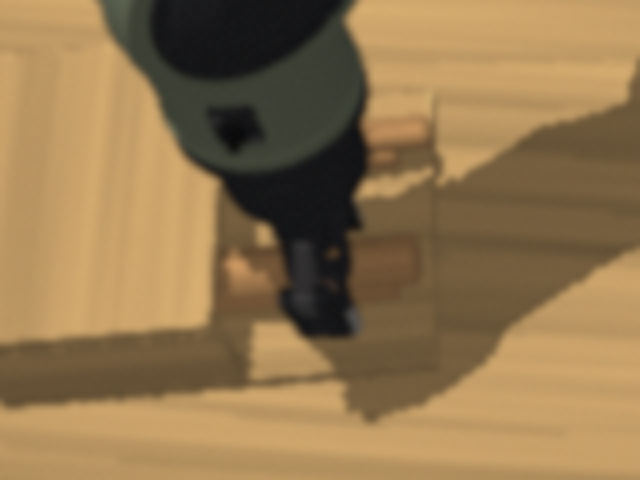

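play_rows --pt "0 0 0 0 0 0 15" --pt "0 0 0 0 0 0 15" --pt "0 0 0 0 0 0 15" --pt "0 0 0 0 0 0 15" --grip_force 60

```text
clock: 3.38
position: [0.4738, -0.2478, 0.0313]
tool_rot: [-1.958, 1.568, 2.922]
force: [-19.4, 0.5, 25.7]
grip_width: 0.0285
```

play_rows --pt "0 0 0 0 0 0 50" --pt "-3 0 0 0 0 0 50" --pt "0 0 -5 0 0 0 50" --pt "0 0 0 0 0 0 15" --pt "0 0 0 0 0 0 15" --pt "0 0 0 0 0 0 15" --pt "0 0 0 0 0 0 15"

```text
clock: 4.25
position: [0.4734, -0.2472, 0.0252]
tool_rot: [-2.001, 1.571, 2.88]
force: [-0.7, 1.1, 0.2]
grip_width: 0.0285
```

play_rows --pt "-2 10 1.5 0 0 0 15" --pt "-3 20 0 0 0 0 15" --pt "-3 20 0 0 0 0 15" --pt "-4 20 0 0 0 0 15" --pt "-3 20 0 0 0 0 15" --pt "-3 20 0 0 0 0 15" --pt "-4 20 0 0 0 0 15" --pt "0 0 0 0 0 0 15"

```text
clock: 5.25
position: [0.451, -0.115, 0.0268]
tool_rot: [-2.658, 1.57, 2.226]
force: [-0.3, -0.0, -1.0]
grip_width: 0.0282
```

```bash
python3 - <<'E'
from h import *
f=[vision.grab_frame(n)[:,:,::-1] for n in('scene','top')]
cv2.imwrite('pics/c6.png',np.hstack([cv2.resize(f[0][150:270,140:300],(400,300)),cv2.resize(f[1][110:260,340:540],(400,300))]))
E
```

```text
(no output)
```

View pics/c6.png

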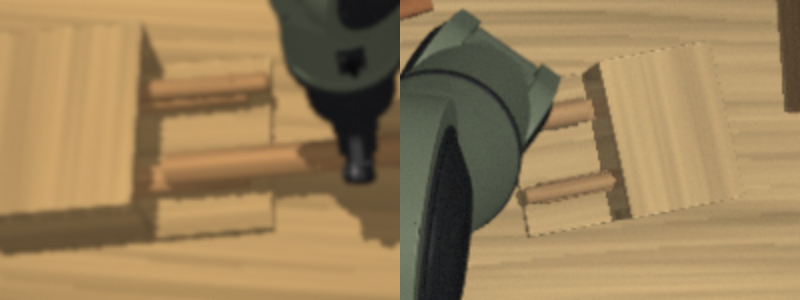

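play_rows --pt "-1 6 10 0 0 0 15" --pt "0 0 30 0 0 0 15" --pt "20 20 35 0 0 0 15" --pt "30 35 15 0 0 2 15" --pt "35 40 0 0 0 2 15" --pt "35 40 0 0 0 2 15" --pt "34 37 0 0 0 1.3 15" --pt "0 0 0 0 0 0 15"

```text
clock: 6.35
position: [0.6058, 0.0641, 0.1169]
tool_rot: [1.944, 1.57, 0.673]
force: [-0.4, -0.4, -1.5]
grip_width: 0.0282
```

```bash
python3 - <<'E'
from h import *
from workcell import telemetry
from scipy.spatial.transform import Rotation as Ro
s=telemetry.observe(); R=Ro.from_euler('xyz',s['tool_rot']).as_matrix(); print(s['position'],R[:,0].round(3),'tooly ang',dirang(R[:,1]))
f=[vision.grab_frame(n)[:,:,::-1] for n in('scene','top')]
cv2.imwrite('pics/c7.png',np.vstack([cv2.resize(f[0][200:340,260:480],(660,420)),cv2.resize(f[1][85:135,200:360],(576,180)).copy() if 0 else cv2.resize(f[1][75:175,180:400],(660,300))])[:, :])
E
```

```text
[0.60580588 0.0641355  0.11689856] [ 0.001  0.001 -1.   ] tooly ang 17.192006483908287
```

```bash
python3 -c "
import cv2;a=cv2.imread('pics/c7.png');print(a.shape);cv2.imwrite('pics/c7.png',cv2.resize(a,None,fx=.83,fy=.83))"
```

```text
(720, 660, 3)
```

View pics/c7.png

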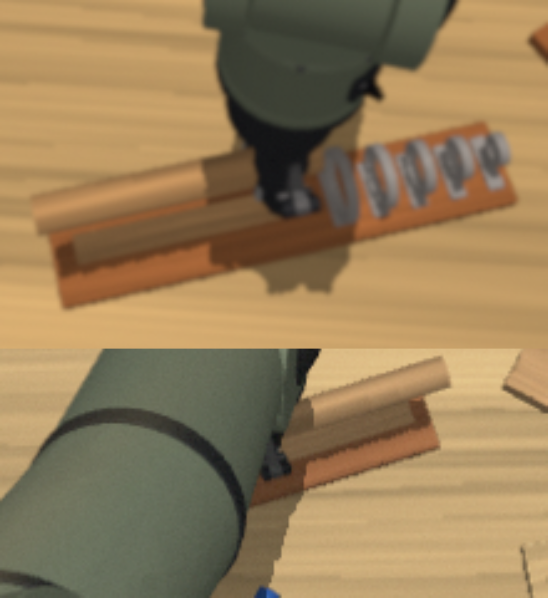

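```bash
python3 - <<'E'
from h import *
print(onplane('top',[[359.5,84.4]],.1377), onplane('scene',[[274.9,287.1]],.1377))
n=np.array([.9565,.2918]); g=np.array([.6058,.0641])
for nm,px in(('top',[[359.5,84.4]]),('scene',[[274.9,287.1]])):
    P=onplane(nm,px,.1377)[0,:2]; print(nm,'lateral vs tool line',n@(P-g))
for nm,P in(('topboard',[.5834,.1345]),('toprail',[.616,.0164]),('sceneboard',[.5884,.1336]),('scenerail',[.6261,.0166])): print(nm,n@(np.array(P)-g))
E
```

```text
[[ 0.65388993 -0.10816476  0.1377    ]] [[ 0.66168736 -0.10207785  0.1377    ]]
top lateral vs tool line -0.004268836160096452
scene lateral vs tool line 0.004965560946555756
topboard -0.0008828799999999737
toprail -0.004162560000000015
sceneboard 0.0036370000000000248
scenerail 0.0055564499999999845
```

play_rows --pt "1 0 -30 0 0 0 15" --pt "0 0 -30 0 0 0 15" --pt "0 0 -20 0 0 0 15" --pt "0 0 -6 0 0 0 15" --pt "0 0 -2 0 0 0 15" --pt "0 0 -2 0 0 0 15" --pt "0 0 0 0 0 0 15" --pt "0 0 0 0 0 0 15"

```text
clock: 7.45
position: [0.6057, 0.0606, 0.0271]
tool_rot: [1.166, 1.57, -0.109]
force: [3.0, 0.3, 0.6]
grip_width: 0.0283
```

play_rows --pt "0 0 -1 0 0 0 15" --pt "0 0 0 0 0 0 55" --pt "0 0 0 0 0 0 55" --pt "0 0 0 0 0 0 55" --pt "0 0 0 0 0 0 55"

```text
clock: 8.07
position: [0.6053, 0.0607, 0.0257]
tool_rot: [-1.83, 1.571, -3.105]
force: [0.4, 0.3, -0.1]
grip_width: 0.0547
```

play_rows --pt "0 0 25 0 0 0 55" --pt "0 0 45 0 0 0 55" --pt "0 0 50 0 0 0 55" --pt "0 0 0 0 0 0 55"

```text
clock: 8.57
position: [0.6071, 0.0607, 0.1493]
tool_rot: [1.495, 1.565, 0.22]
force: [-0.3, 0.3, -0.2]
grip_width: 0.0553
```

```bash
python3 - <<'E'
from h import *
f=[vision.grab_frame(n)[:,:,::-1] for n in('scene','top')]
cv2.imwrite('pics/s8.png',f[0]);cv2.imwrite('pics/t8.png',f[1])
cv2.imwrite('pics/c8.png',np.vstack([cv2.resize(f[0][230:330,260:480],(660,300)),cv2.resize(f[1][75:175,180:400],(660,300))]))
E
```

```text
(no output)
```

View pics/c8.png

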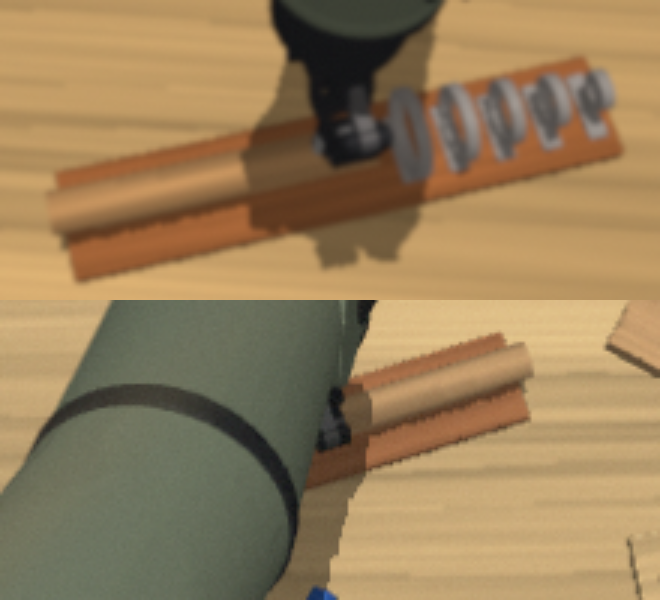

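play_rows --pt "12 -40 0 0 0 -0.3 55" --pt "12 -40 0 0 0 0 55" --pt "12 -40 0 0 0 0 55" --pt "6 -20 -20 0 0 0 55" --pt "0 0 -40 0 0 0 55" --pt "0 0 -40 0 0 0 55" --pt "0 0 -22 0 0 0 55" --pt "0 0 0 0 0 0 55"

```text
clock: 9.68
position: [0.6464, -0.0793, 0.0222]
tool_rot: [-1.851, 1.568, -3.132]
force: [0.0, 0.2, 1.1]
grip_width: 0.0549
```

```bash
cat > st.py <<'E'
from h import *
from workcell import telemetry
from scipy.spatial.transform import Rotation as Ro
s=telemetry.observe(); R=Ro.from_euler('xyz',s['tool_rot']).as_matrix()
d=np.array([-.2907,.9568]);n=np.array([.9568,.2907]);p=s['position'][:2]-[.6055,.0607]
print(s['clock'],s['position'].round(4),R[:,0].round(3),'tooly',dirang(R[:,1]).round(2),'along',d@p,'lat',n@p,'F',s['force'].round(1),s['moment'].round(2),s['grip_width'])
E
python3 st.py
```

```text
9.675 [ 0.6464 -0.0793  0.0222] [-0.003 -0.    -1.   ] tooly 16.64 along -0.14587311595602215 lat -0.0016113680223281514 F [0.  0.2 1.1] [-0.01 -0.07  0.  ] 0.05491017625598685
```

play_rows --pt "1 0 2 0 0 0.2 20" --pt "0 0 0 0 0 0 20" --pt "0 0 0 0 0 0 20" --pt "0 0 0 0 0 0 20" --pt "0 0 0 0 0 0 20" --grip_force 30

```text
clock: 10.3
position: [0.6503, -0.0794, 0.0278]
tool_rot: [1.211, 1.566, -0.066]
force: [4.9, -0.2, 9.2]
grip_width: 0.0288
```

```bash
python3 st.py
```

```text
10.3 [ 0.6503 -0.0794  0.0278] [ 0.004 -0.    -1.   ] tooly 16.87 along -0.14705780667500842 lat 0.0021653243068269607 F [ 4.9 -0.2  9.2] [-0.01 -1.06 -0.01] 0.028779228242768795
```

play_rows --pt "0 0 0 0 0 0 45" --pt "2.5 0 -1 0 0 0 45" --pt "0 0 0 0 0 0 45" --pt "0 0 0 0 0 0 20" --pt "0 0 0 0 0 0 20" --pt "0 0 0 0 0 0 20" --pt "0 0 0 0 0 0 20"

```text
clock: 11.18
position: [0.6507, -0.0794, 0.0248]
tool_rot: [-1.79, 1.57, -3.066]
force: [-4.2, -0.1, 4.6]
grip_width: 0.029
```

```bash
python3 st.py
```

```text
11.175 [ 0.6507 -0.0794  0.0248] [-0. -0. -1.] tooly 16.85 along -0.14716297009555826 lat 0.0024809062872038156 F [-4.2 -0.1  4.6] [-0.05  0.82  0.04] 0.028986418137534366
```

play_rows --pt "-1.2 0 0.7 0 0 0 20" --pt "-3 9.5 0 0 0 0 20" --pt "-3 9.5 0 0 0 0 20" --pt "-3 9.5 0 0 0 0 20" --pt "-3 9.5 0 0 0 0 20" --pt "0 0 0 0 0 0 20"

```text
clock: 11.92
position: [0.6375, -0.04, 0.0255]
tool_rot: [-2.989, 1.57, 2.019]
force: [0.5, 0.7, -1.3]
grip_width: 0.0287
```

```bash
python3 st.py
```

```text
11.925 [ 0.6375 -0.04    0.0255] [-0.  0. -1.] tooly 16.93 along -0.10567079171891668 lat 0.0013852456835689445 F [ 0.5  0.7 -1.3] [ 0.02 -0.07 -0.03] 0.028731551247062375
```

play_rows --pt "-3 9.5 0 0 0 0 20" --pt "-3 9.5 0 0 0 0 20" --pt "-3 9.5 0 0 0 0 20" --pt "-3 9.5 0 0 0 0 20" --pt "-2.5 9 0 0 0 0 20" --pt "0 0 0 0 0 0 20"

```text
clock: 12.68
position: [0.623, 0.007, 0.0255]
tool_rot: [-3.049, 1.57, 1.959]
force: [0.7, 1.6, 0.9]
grip_width: 0.0289
```

```bash
python3 st.py
```

```text
12.675 [0.623  0.007  0.0255] [-0.     0.001 -1.   ] tooly 16.93 along -0.05642762262746874 lat 0.0011702245718034393 F [0.7 1.6 0.9] [ 0.33 -0.18 -0.02] 0.02891590221424182
```

play_rows --pt "-2 6.5 0 0 0 0 20" --pt "-2 6.5 0 0 0 0 20" --pt "-2 6.5 0 0 0 0 20" --pt "-1 4 0 0 0 0 20" --pt "0 0 0 0 0 0 20"

```text
clock: 13.3
position: [0.616, 0.03, 0.0254]
tool_rot: [-2.835, 1.57, 2.172]
force: [1.2, 3.2, 1.4]
grip_width: 0.0289
```

```bash
python3 st.py
```

```text
13.3 [0.616  0.03   0.0254] [-0.     0.001 -1.   ] tooly 16.89 along -0.03242177838260001 lat 0.00114131428486637 F [1.2 3.2 1.4] [ 0.5  -0.25 -0.04] 0.028930012962778594
```

play_rows --pt "-1.5 5 0 0 0 0 20" --pt "-1.5 5 0 0 0 0 20" --pt "-1.2 4 0 0 0 0 20" --pt "-1 3 0 0 0 0 20" --pt "0 0 0 0 0 0 20"

```text
clock: 13.92
position: [0.6108, 0.0468, 0.0255]
tool_rot: [-2.803, 1.57, 2.204]
force: [1.9, 2.8, 1.1]
grip_width: 0.0292
```

```bash
python3 st.py
```

```text
13.925 [0.6108 0.0468 0.0255] [-0.  0. -1.] tooly 16.88 along -0.01482857715730296 lat 0.001057698829842959 F [1.9 2.8 1.1] [ 0.48 -0.21 -0.06] 0.029189022398733576
```

play_rows --pt "-0.9 3 0 0 0 0 20" --pt "0 0 0 0 0 0 20"

```text
clock: 14.18
position: [0.61, 0.0495, 0.0255]
tool_rot: [-2.627, 1.571, 2.38]
force: [2.1, 0.8, 1.8]
grip_width: 0.0291
```

```bash
python3 st.py
```

```text
14.175 [0.61   0.0495 0.0255] [-0.  0. -1.] tooly 16.87 along -0.012060612861408417 lat 0.0010679719041705605 F [2.1 0.8 1.8] [ 0.17 -0.31  0.04] 0.029112266206625045
```

play_rows --pt "-0.6 2 0 0 0 0 20" --pt "0 0 0 0 0 0 20"

```text
clock: 14.42
position: [0.6095, 0.0513, 0.0255]
tool_rot: [-2.021, 1.571, 2.986]
force: [1.2, -0.8, 1.3]
grip_width: 0.0287
```

play_rows --pt "-0.6 2 0 0 0 0 20" --pt "0 0 0 0 0 0 20"

```text
clock: 14.68
position: [0.6088, 0.0534, 0.0255]
tool_rot: [-2.654, 1.571, 2.353]
force: [1.4, 0.5, 1.2]
grip_width: 0.0292
```

play_rows --pt "-0.6 2 0 0 0 0 20" --pt "0 0 0 0 0 0 20"

```text
clock: 14.92
position: [0.6084, 0.0549, 0.0255]
tool_rot: [0.16, 1.57, -1.117]
force: [3.3, -3.2, 0.7]
grip_width: 0.0294
```

```bash
python3 st.py
```

```text
14.925 [0.6084 0.0549 0.0255] [ 0.    -0.001 -1.   ] tooly 16.84 along -0.006394802904146601 lat 0.0010514565813190262 F [ 3.3 -3.2  0.7] [-0.73 -0.57 -0.01] 0.029394466373795867
```

Contact seems to be starting; press on a little to confirm.

play_rows --pt "-0.6 2 0 0 0 0 20" --pt "0 0 0 0 0 0 20"

```text
clock: 15.18
position: [0.6082, 0.055, 0.0256]
tool_rot: [0.175, 1.568, -1.103]
force: [5.0, -12.6, 0.2]
grip_width: 0.0292
```

play_rows --pt "-0.6 2 0 0 0 0 20" --pt "0 0 0 0 0 0 20"

```text
clock: 15.42
position: [0.608, 0.0552, 0.0258]
tool_rot: [0.166, 1.566, -1.114]
force: [7.0, -21.3, -0.9]
grip_width: 0.029
```

```bash
python3 st.py; python3 - <<'E'
from h import *
f=[vision.grab_frame(n)[:,:,::-1] for n in('scene','top')]
cv2.imwrite('pics/c9.png',np.vstack([cv2.resize(f[0][230:330,260:480],(660,300)),cv2.resize(f[1][75:175,180:400],(660,300))]))
E
```

```text
15.425 [0.608  0.0552 0.0258] [ 0.002 -0.004 -1.   ] tooly 16.69 along -0.006005297458085375 lat 0.0007787161212663825 F [  7.  -21.3  -0.9] [-4.3  -1.38 -0.03] 0.029007504735824027
```

play_rows --pt "0.9 -3 0 0 0 0 20" --pt "0 0 0 0 0 0 20" --pt "0 0 0 0 0 0 50" --pt "0 0 0 0 0 0 50" --pt "0 0 0 0 0 0 50"

```text
clock: 16.15
position: [0.6078, 0.0566, 0.0254]
tool_rot: [-2.436, 1.57, 2.571]
force: [-0.0, -0.4, -0.2]
grip_width: 0.05
```

play_rows --pt "0 0 25 0 0 0 50" --pt "0 0 50 0 0 0 50" --pt "0 0 60 0 0 0 50" --pt "0 -60 20 0 0 0 50" --pt "0 -60 0 0 0 0 50" --pt "0 -60 0 0 0 0 50" --pt "0 -60 0 0 0 0 50" --pt "-40 -40 0 0 0 0 50"

```text
clock: 17.15
position: [0.5682, -0.2257, 0.1799]
tool_rot: [0.001, 1.57, -1.276]
force: [-0.7, -1.4, -0.1]
grip_width: 0.0501
```

play_rows --pt "-30 -40 0 0 0 0 50" --pt "-30 -40 0 0 0 0 50" --pt "0 0 0 0 0 0 50"

```text
clock: 17.52
position: [0.5054, -0.3063, 0.1807]
tool_rot: [-0.71, 1.57, -1.992]
force: [1.3, -0.3, -0.0]
grip_width: 0.0498
```

```bash
python3 st.py; python3 - <<'E'
from h import *
f=[vision.grab_frame(n)[:,:,::-1] for n in('scene','top')]
cv2.imwrite('pics/c10.png',np.vstack([cv2.resize(f[0][240:325,270:475],(720,299),interpolation=2),cv2.resize(f[1][75:160,180:385],(720,299),interpolation=2)]))
E
```

```text
17.525 [ 0.5054 -0.3063  0.1807] [-0.    -0.001 -1.   ] tooly 16.53 along -0.32207194224831687 lat -0.2025194624471064 F [ 1.3 -0.3 -0. ] [ 0.04 -0.05 -0.01] 0.04981247613564853
```

View pics/c10.png

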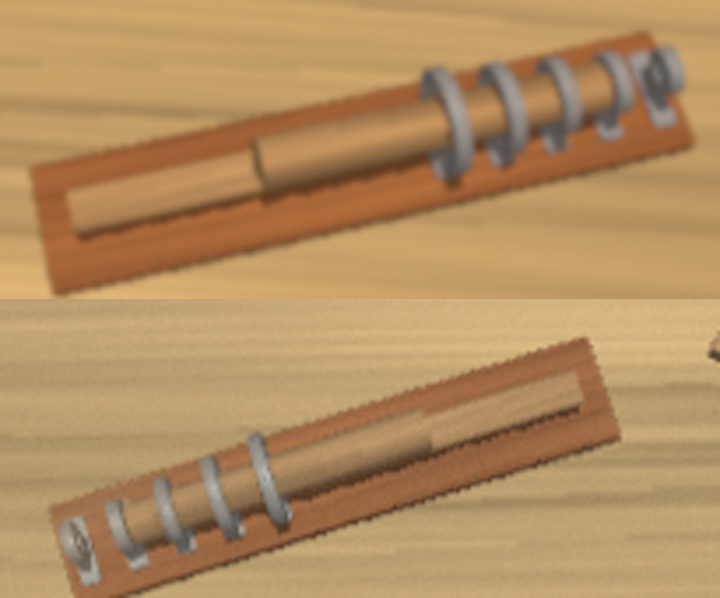

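```bash
python3 -c "
from workcell import workorder
print(workorder.job_done())"
```

```text
the job is handed in; nothing more can be done
None
```

The job is handed in: the thick dowel is through the first three rings with its bevelled end against the fourth. It was drawn from the rack, laid in the gauge groove, let go, then taken again near its other end and pushed through.

- **At the stop:** the tool stopped moving while the pushing force climbed to about 21 N. By then the dowel had travelled about 141 mm, against about 139 mm expected.
- **After letting go:** the last pictures show the dowel seated in the groove, through the three rings and up to the fourth. The arm stood clear at 0.18 m height. The clock read about 17.5 s.
- **Not measured at the end:** the two cameras disagreed by 5 to 9 mm sideways, so I relied on contact forces for the final fit. The top picture hints at a small gap at the fourth ring. I took it for perspective, because I was still pressing against the ring until I let go.
- **Thin dowel:** I never touched it. It was in its groove after the thick dowel came out, but I did not look at it again before handing in.
- **Re-grasps:** both first grasps were 1 to 3 mm off sideways, so I opened and took hold again each time.

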